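Set the hot-wire heat on the bench transformer

ROBOT

A 7-joint arm with a two-finger parallel gripper is mounted at the origin on the work surface. World frame = base frame: x ahead of the robot, y to its left, z up, the work surface at z = 0. Lengths are in m, angles in rad, forces in N, time in s.
With the tool pointing down it reaches from about 0.425 to 0.925 m from the base axis. Payload 6.8 kg.
Tool frame: the origin (TCP) lies at the very end of the fingers, on their centre line; the grasp point (between the pads) lies 19 mm behind it; z points along the fingers, y is the line along which they close (so a half turn about z gives the same grasp; the last joint's range is limited). The gripper opens to 85 mm and grips with 20 to 120 N. Pads are 22 mm wide; open, the fingers measure 114 mm over their backs; the gripper's body (76 mm by 85 mm) begins 54 mm behind the grasp point. The pads swing forward as they close: fully open they stand 13 mm farther back than shut.
Start: joints at [-1.371, 0.477, 0.022, 1.555, -0.011, 1.109, -0.083], TCP at [0.204, 0.643, 0.231] pointing down, gripper open.
Joint ranges: [-2.96, 2.96], [-0.34, 2.1], [-1.41, 1.46], [0.24, 2.44], [-1.37, 4.51], [0.17, 1.92], [-2.96, 2.96]. Speed limits (rad/s): [2.39, 2.39, 3.14, 3.14, 3.14, 3.14, 3.14].

INTERFACE

Orientations are given as a unit quaternion [w, x, y, z].
In Python, from station import bot, viewer, hand_in gives the robot as it stands (bot), with the cameras (viewer) and the job as plain functions.
- The arm moves only by the tool pendant, called after ">>>" by a JSON object that holds its "method" and its "body". Schema: {"type":"object","properties":{"deltas":{"type":"array","items":{"type":"array","items":{"type":"array","items":{"type":"number"},"minItems":5,"maxItems":5},"minItems":1,"maxItems":20},"minItems":1,"maxItems":1},"grip_force":{"type":"number"},"only":{"type":"string"},"quiet":{"type":"boolean"},"lines":{"type":"string"}},"required":["deltas"],"additionalProperties":false}. deltas is a list that holds a single list of rows (three levels of brackets), with 1 to 20 rows, each of 5 numbers: dx, dy, dz in shares of the most that a row can go, 1 being 50 mm, then a turn about the tool's z in normalised numbers (1 is 2 pi rad), then the opening from 0.0 (shut) to 1.0 (fully open); each row shifts and turns the commanded pose from where the row before left it, along the tool's axes as they then stand; what a row does not reach is not made up. A row lasts 1/10 s, in which the tool goes at most 0.05 m and 0.15 rad, less where a joint would pass 70% of its speed; a pose out of reach is approached as far as the arm can. The fingers move at their own pace and stop on an object; grip_force is the grip in N (left out, the last holds). Time passes only in rows, so rows that do not move let the fingers close. The tool returns the time, the measured TCP pose, the force, the opening and the grip force at its end. only (a regular expression) keeps the lines of the reply that match it, lines (a string "A,B") keeps lines A to B, and quiet returns only ok. Shift and turn numbers lie between -1 and 1, and a call with a number outside is refused. Input that does not fit is refused with a message, and nothing moves.
- bot.get_obs(): the state, without advancing time (a new reading comes with each control period).
- viewer.read_camera(name): name is "scene" or "top"; returns the picture (400x640x3 uint8, blue, green, red); there is no depth.
- viewer.camera_info(name): a dict with "vertical_fov" (degrees; the focal length in pixels is half the picture's height over the tangent of half this angle, whatever the lens; pixels are square), "cx", "cy" (the principal point, pixels), "view" (4x4, takes a point from world to camera coordinates). Camera axes: x right, y up, looking along -z (the intrinsics and any distortion apply to the point x, -y, -z); pixel columns grow to the right and rows downward; lengths in m; the calibration is good to about 2 mm. A picture is of the moment at which its call begins. camera_info takes no time and is no camera call.
- hand_in(): hands the job in; it is judged then, once.
The state is a dict: "t": time; "q": joint angles; "joint_vel": joint speeds; "joint_torque": joint torques, N m; "eef_pos": TCP position; "tool_rot": TCP orientation; "contact_force": force on the tool from outside, world axes, zero at the start; "torque": the same for the moment, N m; "gripper_width": opening from 0.0 (shut) to 1.0 (fully open); "grasp_force": force on a finger pad.
Only numpy, scipy, OpenCV 4.12 (cv2) and the standard library are available. Lean on these libraries where they do the work, as an engineer would, in place of code of your own. Each camera call takes 0.05 s, during which the arm holds its last target. There are 200 camera calls.

TASK

The hot wire of the foam cutter needs its marked heat. On the round drum-shaped transformer, turn the big knob clockwise until its pointer nose points straight at the brass tab clamped on the rim, then let go. Leave the small knob on the flat speed box as it is.

Things in the scene. Friction and masses are not known exactly. Their poses are not given: they have to be found in the camera images.
- heat_grip (a point): Big black knob on the round grey drum (168 mm across, 100 mm high, fixed): a 68 mm disc with an upright bar grip across it, 60 long, 16 thick, from 9 to 45 mm above the drum top. Point on the vertical turning axis, 32 mm above the drum top; x along the bar to the nose, z up. Light even friction (0.06 N m), no clicks or spring, stays where left, no stop between start and tab.
- heat_pointer (a point): Tip of the big knob's flat pointer nose (7 mm wide, white line on it), 46 mm from the turning axis, 6 mm above the drum top; turns with the knob. Another white line lies on top of the bar, on the nose's half.
- set_tab (a point): Inner end of the flat brass tab clamped over the drum's rim: 32 mm long towards the axis, 11 wide, 5 high, with a low screw head, nowhere over 11 mm above the drum top. Point 50 mm from the knob's axis, 4 mm above the drum top. The tab does not move. At the start it lies 25 to 85 degrees clockwise, seen from above, of the pointer.
- speed_pointer (a point): Bystander: pointer end on top of the small black knob (36 mm disc, bar 32 long, 10 thick) of the flat grey speed box (140 x 110 x 55 mm, fixed), on the other side (left or right) of the work area from the drum; 16 mm from that knob's axis, 82 mm above the bench. Not to be turned.

How it is judged:
By the outcome, as a careful person would: the job done as asked, in the order asked, and still so for the second after the job is handed in, with the robot touching nothing.
It also fails if it takes over 29 s, if anything falls off the work surface, if the arm or the gripper's body presses on something with over 40 N, if the wrist force passes 120 N, or if a joint passes its speed limit or range.

## Working session

There is one attempt and no reset: what is moved stays moved. The work goes in short steps, Python scripts to look and compute and a tool call to move; the robot and the scene stay as the last step left them, time stands still between calls to the robot, and variables do not carry over. Pictures are saved under pics/ and viewed, at most 10 in all, crops included, and the job is handed in when it is done.

```bash
ls; mkdir -p pics
```

Run:
```python
from station import bot, viewer, hand_in
import cv2
for n in("scene","top"):
    cv2.imwrite(f"pics/{n}0.png",viewer.read_camera(n)); print(n,viewer.camera_info(n))
print(bot.get_obs())
```

```text
pics
station.py
scene {'vertical_fov': 49.49211831888232, 'cx': 316.747813088026, 'cy': 193.78525161959726, 'view': array([[-0.74549031,  0.66627866,  0.01780273,  0.40292406],
       [-0.34525821, -0.40887646,  0.84475843,  0.05173548],
       [ 0.57012363,  0.62361269,  0.53485162, -1.15146868],
       [ 0.        ,  0.        ,  0.        ,  1.        ]])}
top {'vertical_fov': 44.41063203136922, 'cx': 319.90049537675225, 'cy': 200.1450497342917, 'view': array([[-0.0199847 , -0.99967019, -0.01612814,  0.03108335],
       [ 0.99919111, -0.02053296,  0.03457631, -0.51801079],
       [-0.03489607, -0.01542409,  0.99927192, -1.04029451],
       [ 0.        ,  0.        ,  0.        ,  1.        ]])}
{'t': 0.1, 'q': array([-1.37111752,  0.47774203,  0.02232049,  1.55632024, -0.01151087,
        1.10931172, -0.08308897]), 'joint_vel': array([ 6.69734879e-05, -2.59201058e-03,  6.52417346e-04, -3.01717289e-03,
       -1.31548221e-03, -5.13763385e-04,  1.17287888e-03]), 'joint_torque': array([ 3.80543250e-03, -5.97761178e+01,  1.61314141e+00, -2.81956244e+01,
        1.27849920e-02,  4.98096037e-03, -2.61325476e-05]), 'eef_pos': array([0.20432085, 0.64278364, 0.23041967]), 'tool_rot': array([-7.66538177e-05,  1.53259824e-01,  9.88185581e-01, -8.23308243e-04]), 'contact_force': array([-0.23155153, -0.38397929, -0.96840973]), 'torque': array([ 0.05209512, -0.03377126,  0.01329653]), 'grasp_force': 0.0, 'gripper_width': 0.9964865987132053}
```

View pics/scene0.png

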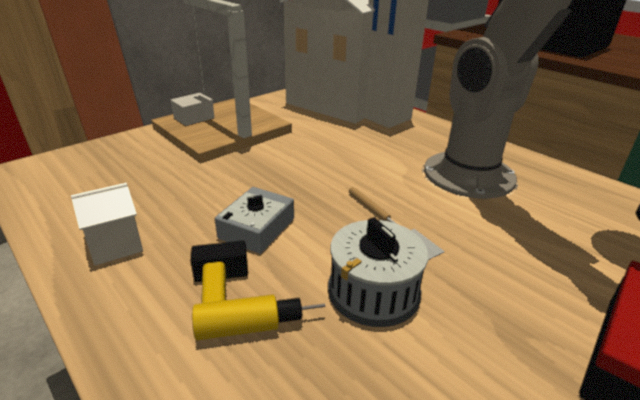

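View pics/top0.png

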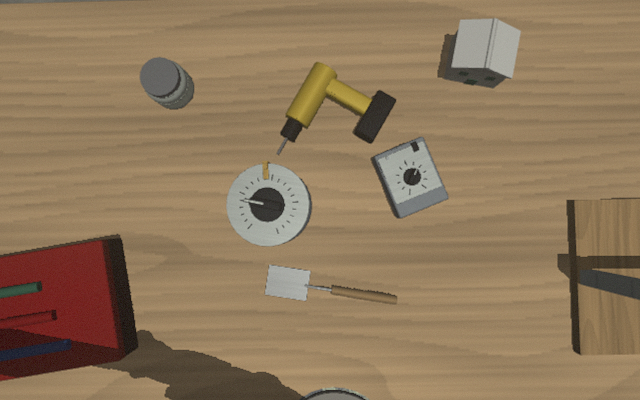

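The scene view shows the drum at about (378,260) with its knob at (380,240) and the brass tab at (351,266). The speed box is at (255,215). In the top view the drum is centred near (269,204), the nose points left to about (241,199), and the tab is at (266,170). Next I'll zoom in and measure.

Create h.py:
```python
import numpy as np, cv2
from station import bot, viewer, hand_in
class Cam:
    def __init__(s,n):
        i=viewer.camera_info(n); s.V=i["view"]; s.f=200/np.tan(np.radians(i["vertical_fov"]/2)); s.c=np.array([i["cx"],i["cy"]])
        s.o=-s.V[:3,:3].T@s.V[:3,3]
    def ray(s,p):
        u=(np.asarray(p,float)-s.c)/s.f
        return s.V[:3,:3].T@np.array([u[0],-u[1],-1])
    def plane(s,p,z):
        d=s.ray(p); return s.o+d*(z-s.o[2])/d[2]
    def proj(s,P):
        q=s.V[:3,:3]@P+s.V[:3,3]; return s.c+s.f*np.array([q[0],-q[1]])/-q[2]
def tri(a,pa,b,pb):
    da,db=a.ray(pa),b.ray(pb)
    t=np.linalg.lstsq(np.c_[da,-db],b.o-a.o,rcond=None)[0]
    A,B=a.o+da*t[0],b.o+db*t[1]; return (A+B)/2,np.linalg.norm(A-B)
```

Run:
```python
from h import *
T=cv2.imread("pics/top0.png");S=cv2.imread("pics/scene0.png")
def brass(I,x0,y0,x1,y1):
    h=cv2.cvtColor(I,cv2.COLOR_BGR2HSV)[y0:y1,x0:x1]
    m=cv2.inRange(h,(10,110,90),(30,255,255)); ys,xs=np.nonzero(m); return m,len(xs),xs.mean()+x0,ys.mean()+y0,xs.min()+x0,xs.max()+x0,ys.min()+y0,ys.max()+y0
def drum(I,x0,y0,x1,y1):
    h=cv2.cvtColor(I,cv2.COLOR_BGR2HSV)[y0:y1,x0:x1]
    m=((h[...,1]<50)&(h[...,2]>130)).astype('u1')
    c=max(cv2.findContours(m,0,2)[0],key=cv2.contourArea); c=cv2.convexHull(c); return cv2.fitEllipse(c+np.array([x0,y0]))
print(brass(T,255,150,280,182)[1:]); print(brass(S,335,250,365,280)[1:])
print(drum(T,220,150,320,255),drum(S,320,210,440,285))
a=cv2.resize(T[155:255,220:320],None,fx=6,fy=6,interpolation=cv2.INTER_CUBIC); cv2.imwrite("pics/c1.png",a)
a=cv2.resize(S[205:305,320:440],None,fx=6,fy=6,interpolation=cv2.INTER_CUBIC); cv2.imwrite("pics/c2.png",a)
```

```text
(83, np.float64(265.144578313253), np.float64(168.81927710843374), np.int64(262), np.int64(267), np.int64(161), np.int64(178))
(126, np.float64(350.72222222222223), np.float64(264.75396825396825), np.int64(342), np.int64(360), np.int64(259), np.int64(272))
((267.1295471191406, 204.41969299316406), (82.4654312133789, 82.95527648925781), 24.630903244018555) ((383.2030334472656, 250.09115600585938), (62.87864685058594, 106.49120330810547), 93.71004486083984)
```

View pics/c1.png

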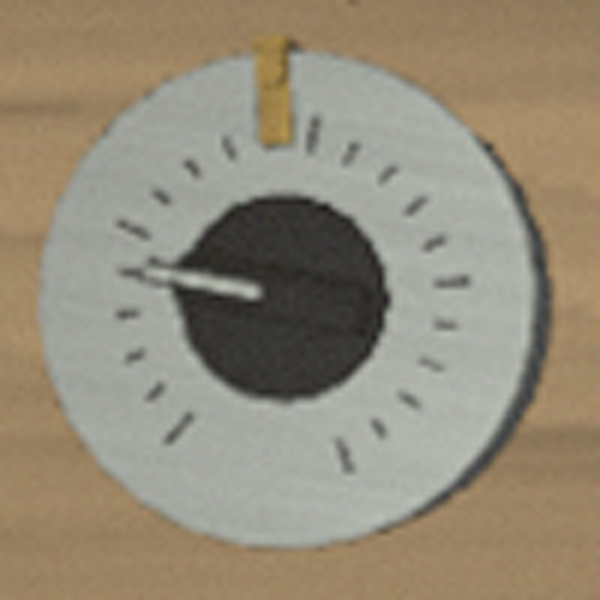

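View pics/c2.png

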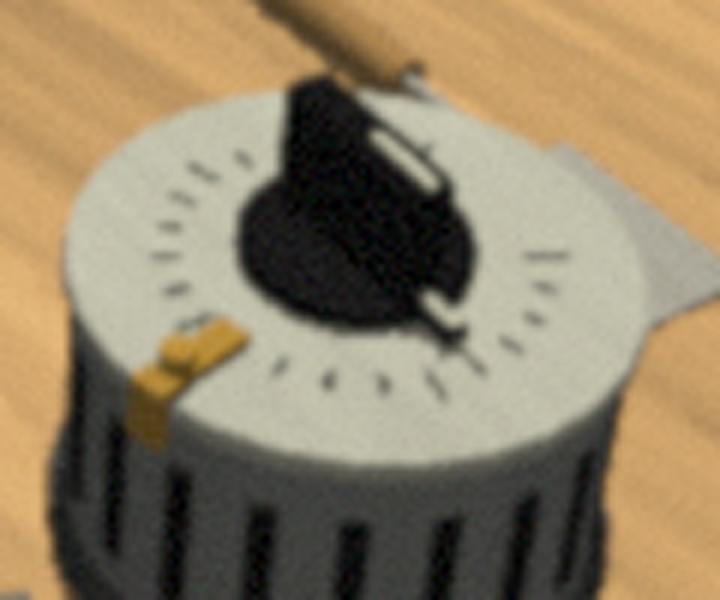

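Crop c1 shows the tab's inner end at about (277,143), which is pixel (266.2,178.8). The knob centre is at about (284,298), pixel (267.3,204.7), and the nose tip is at about (138,270), pixel (243,200). In c2 the tab's inner end is at about (235,330), with the trowel blade touching the drum outline on the right.

Create m.py:
```python
from h import *
t,s=Cam("top"),Cam("scene")
def axis_from(T,S):
    h=cv2.cvtColor(T,cv2.COLOR_BGR2HSV)
    m=((h[...,1]<50)&(h[...,2]>130)).astype('u1')[150:255,220:320]
    c=cv2.convexHull(max(cv2.findContours(m,0,1)[0],key=cv2.contourArea))
    et=cv2.fitEllipse(c+np.array([220,150]))
    h=cv2.cvtColor(S,cv2.COLOR_BGR2HSV)
    m=((h[...,1]<60)&(h[...,2]>130)).astype('u1')[205:300,320:440]
    c=max(cv2.findContours(m,0,1)[0],key=cv2.contourArea).reshape(-1,2)+[320,205]
    c=cv2.convexHull(c[c[:,0]<408].astype('i4')).reshape(-1,2)
    es=cv2.fitEllipseDirect(c.astype('f4'))
    return et,es
```

Run:
```python
from m import *
T=cv2.imread("pics/top0.png");S=cv2.imread("pics/scene0.png")
et,es=axis_from(T,S); print(et,es)
print("drum top centre",tri(t,et[0],s,es[0]))
tab=tri(t,(266.2,178.8),s,(358.9,259.9)); print("tab",tab)
print("bar top line ends", tri(t,(263,203.7),s,(320+375/6,205+133/6)))
for z in (.095,.1,.105): print(z,t.plane(et[0],z))
z=.1
# disc centroid: dark
h=cv2.cvtColor(T,cv2.COLOR_BGR2HSV)[180:230,235:300]
m=((h[...,2]<90)).astype('u1'); c=max(cv2.findContours(m,0,1)[0],key=cv2.contourArea)
(cc,r)=cv2.minEnclosingCircle(c); M=cv2.moments(c); print("dark",cc,r,M['m10']/M['m00']+235,M['m01']/M['m00']+180)
for n,p,zz in(("tab",(266.2,178.8),.104),("tip",(242.8,199.9),.106),("line outer",(246,200.2),.106),("bar line in",(263,203.7),.145),("bar line mid",(255.5,202.2),.145)):
    print(n,t.plane(p,zz))
print("predicted in scene, axis z=.132:",s.proj(np.r_[t.plane(et[0],.1)[:2],.145]))
```

```text
((267.1295471191406, 204.41969299316406), (82.4654312133789, 82.95527648925781), 24.630903244018555) ((378.3583984375, 250.34690856933594), (63.25300979614258, 95.27339172363281), 97.53604125976562)
drum top centre (array([0.51026085, 0.12244207, 0.09317719]), np.float64(0.002965944564830784))
tab (array([0.56004394, 0.122962  , 0.10053249]), np.float64(0.0019221748000698596))
bar top line ends (array([0.51004075, 0.12436333, 0.14301674]), np.float64(0.00202033698318848))
0.095 [0.50925128 0.12335461 0.095     ]
0.1 [0.50910932 0.12273691 0.1       ]
0.105 [0.50896735 0.12211921 0.105     ]
dark (31.0, 23.5) 18.062490463256836 267.2643253234751 204.2248921749846
tab [0.55912388 0.12324847 0.104     ]
tip [0.51872039 0.16935762 0.106     ]
line outer [0.51800682 0.16311368 0.106     ]
bar line in [0.50933374 0.12488139 0.145     ]
bar line mid [0.51242379 0.13887471 0.145     ]
predicted in scene, axis z=.132: [382.86455762 225.53030252]
```

Units first: shifts go in shares of 50 mm and turns go in shares of 2 pi rad. So -0.03 m is -0.6, -0.028 m is -0.56.

>>> {"method": "pendant", "body": {"deltas": [[[-0.2, -0.2, -0.4, 0, 0.6], [-0.56, -0.5, -0.2, 0, 0.6], [-0.56, -0.5, 0, 0, 0.6], [-0.6, -0.54, 0, 0, 0.6], [-0.6, -0.54, 0, 0, 0.6], [-0.6, -0.54, 0, 0, 0.6], [-0.6, -0.54, 0, 0, 0.6], [-0.6, -0.54, 0, 0, 0.6], [-0.6, -0.54, 0, 0, 0.6], [-0.6, -0.54, 0, 0, 0.6], [-0.6, -0.54, 0, 0, 0.6], [-0.6, -0.54, 0, 0, 0.6], [-0.6, -0.54, 0, 0, 0.6], [-0.6, -0.54, 0, 0, 0.6], [-0.56, -0.5, 0, 0, 0.6], [-0.4, -0.36, 0, 0, 0.6], [-0.08, -0.06, 0, 0, 0.6]]], "grip_force": 40}}

```text
t: 1.8
eef_pos: [0.5105, 0.1196, 0.2611]
tool_rot: [0.0, 0.156, 0.988, -0.001]
contact_force: [-0.1, 0.5, 0.4]
gripper_width: 0.602
grasp_force: 0.0
```

>>> {"method": "pendant", "body": {"deltas": [[[0, 0, 0, 0.0127, 0.6], [0, 0, 0, 0.0223, 0.6], [0, 0, 0, 0.0223, 0.6], [0, 0, 0, 0.0223, 0.6], [0, 0, 0, 0.0223, 0.6], [0, 0, 0, 0.0223, 0.6], [0, 0, 0, 0.0223, 0.6], [0, 0, 0, 0.0223, 0.6], [0, 0, 0, 0.0223, 0.6], [0, 0, 0, 0.0223, 0.6], [0, 0, 0, 0.0201, 0.6], [0, 0, 0, 0, 0.6], [0, 0, 0, 0, 0.6]]]}}

```text
t: 3.1
eef_pos: [0.5089, 0.1243, 0.2611]
tool_rot: [-0.0, 0.774, 0.634, -0.0]
contact_force: [0.2, 0.7, 0.0]
gripper_width: 0.603
grasp_force: 0.0
```

Create w.py:
```python
from h import *
from scipy.spatial.transform import Rotation as R
o=bot.get_obs(); q=o["tool_rot"]; M=R.from_quat([q[1],q[2],q[3],q[0]]).as_matrix()
ax=np.array([0.509,0.1227,0.117]); d=ax-o["eef_pos"]
print("t",o["t"],"pos",o["eef_pos"],"yang",np.degrees(np.arctan2(M[1,1],M[0,1])),"q7",o["q"][6],"delta tool",M.T@d,"w",o["gripper_width"],"tilt",M[:,2],o["contact_force"],o["torque"])
```

```bash
python3 w.py
```

```text
t 3.1 pos [0.50890942 0.12425725 0.26106472] yang -11.373492096786332 q7 -0.427923646881437 delta tool [-0.00149614  0.00047494  0.14406461] w 0.6027590406482574 tilt [-5.55181546e-04  2.19734334e-05 -9.99999846e-01] [0.23680081 0.68233906 0.01312506] [-0.00438932 -0.0446735  -0.01953804]
```

In the tool's units: 0.03 m is 0.6, 0.02 m is 0.4.

>>> {"method": "pendant", "body": {"deltas": [[[-0.03, 0.01, 0.4, 0, 0.6], [0, 0, 0.6, 0, 0.6], [0, 0, 0.6, 0, 0.6], [0, 0, 0.6, 0, 0.6], [0, 0, 0.4, 0, 0.6], [0, 0, 0.2, 0, 0.6], [0, 0, 0.08, 0, 0.6], [0, 0, 0, 0, 0.6], [0, 0, 0, 0, 0.4], [0, 0, 0, 0, 0.3], [0, 0, 0, 0, 0.2], [0, 0, 0, 0, 0.1], [0, 0, 0, 0, 0], [0, 0, 0, 0, 0], [0, 0, 0, 0, 0], [0, 0, 0, 0, 0]]], "grip_force": 40}}

```text
t: 4.7
eef_pos: [0.5117, 0.122, 0.1185]
tool_rot: [0.001, 0.775, 0.632, 0.002]
contact_force: [4.6, -1.0, 4.6]
gripper_width: 0.174
grasp_force: 41.9
```

```bash
python3 w.py
```

```text
t 4.7 pos [0.51171341 0.12202903 0.11853503] yang -11.652337408760065 q7 -0.3005361510065248 delta tool [ 0.00010644 -0.00279923  0.00152386] w 0.17411346715414308 tilt [ 4.33246205e-03  8.93662272e-04 -9.99990216e-01] [ 4.61367774 -0.9838685   4.64117582] [-0.13818975 -0.92810984  0.0270308 ]
```

In the tool's units: 0.0015 m is 0.03.

>>> {"method": "pendant", "body": {"deltas": [[[0, 0.03, 0, 0, 0], [0, 0.03, 0, 0, 0], [0, 0, 0, 0, 0], [0, 0, 0, 0, 0]]]}}

```text
t: 5.1
eef_pos: [0.5118, 0.122, 0.1185]
tool_rot: [-0.001, 0.775, 0.632, -0.0]
contact_force: [-4.7, 0.4, 15.0]
gripper_width: 0.181
grasp_force: 43.4
```

```bash
python3 w.py
```

```text
t 5.1 pos [0.51184721 0.12200025 0.11845439] yang -11.619455567884229 q7 -0.29674456484799433 delta tool [ 0.00011003 -0.00292706  0.00146003] w 0.18144455421309835 tilt [-0.00157093  0.00166881 -0.99999737] [-4.66014647  0.39975751 14.95990543] [ 0.06822362  0.98648519 -0.07729828]
```

In the tool's units: -0.0013 m is -0.026, -0.001 m is -0.02, 0.1 rad / 6.2832 = 0.0159.

>>> {"method": "pendant", "body": {"deltas": [[[0, -0.026, -0.02, 0, 0], [0, 0, 0, 0.0095, 0], [0, 0, 0, 0.0159, 0], [0, 0, 0, 0.0159, 0], [0, 0, 0, 0.0159, 0], [0, 0, 0, 0.0159, 0], [0, 0, 0, 0.0159, 0], [0, 0, 0, 0.0159, 0], [0, 0, 0, 0.0159, 0], [0, 0, 0, 0.0159, 0], [0, 0, 0, 0.0159, 0], [0, 0, 0, 0.0159, 0], [0, 0, 0, 0.0159, 0], [0, 0, 0, 0.0159, 0], [0, 0, 0, 0.0095, 0], [0, 0, 0, 0.0048, 0], [0, 0, 0, 0, 0], [0, 0, 0, 0, 0], [0, 0, 0, 0, 0]]]}}

```text
t: 7.0
eef_pos: [0.5119, 0.1218, 0.1186]
tool_rot: [-0.0, 1.0, 0.009, 0.001]
contact_force: [5.2, 0.3, 0.2]
gripper_width: 0.179
grasp_force: 41.6
```

```bash
python3 w.py
```

```text
t 7.0 pos [0.51185786 0.12181844 0.11857067] yang -88.9366339812901 q7 -1.4072287104086927 delta tool [-0.00284318 -0.00093372  0.00156716] w 0.17864851961090703 tilt [ 1.38129136e-03  4.88481742e-04 -9.99998927e-01] [5.18093225 0.30238338 0.2024964 ] [ 0.18959391 -1.18478667 -0.02753527]
```

In the tool's units: -0.04 m is -0.8, -0.03 m is -0.6.

>>> {"method": "pendant", "body": {"deltas": [[[0, 0, 0, 0, 0.25], [0, 0, 0, 0, 0.35], [0, 0, 0, 0, 0.5], [0, 0, 0, 0, 0.6], [0, 0, 0, 0, 0.6], [0, 0, -0.4, 0, 0.6], [0, 0, -0.8, 0, 0.6], [0, 0, -0.8, 0, 0.6], [-0.6, -0.6, -0.6, 0, 0.6], [-0.6, -0.8, 0, 0, 0.6], [-0.6, -0.8, 0, 0, 0.6], [-0.4, -0.8, 0, 0, 0.6], [0, -0.8, 0, 0, 0.6], [0, -0.6, 0, 0, 0.6], [0, 0, 0, 0, 0.6]]]}}

```text
t: 8.5
eef_pos: [0.397, 0.3434, 0.2469]
tool_rot: [-0.0, 1.0, 0.013, 0.0]
contact_force: [0.1, -0.7, 0.5]
gripper_width: 0.598
grasp_force: 0.0
```

Run:
```python
from h import *
for n in("scene","top"): 
    I=np.mean([viewer.read_camera(n).astype(float) for _ in range(4)],0).astype('u1'); cv2.imwrite(f"pics/{n}1.png",I)
    x0,y0,x1,y1=(220,155,320,255) if n=="top" else (320,205,440,305)
    cv2.imwrite(f"pics/d_{n}.png",cv2.resize(I[y0:y1,x0:x1],None,fx=6,fy=6,interpolation=cv2.INTER_CUBIC))
```

```text
(no output)
```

View pics/d_top.png

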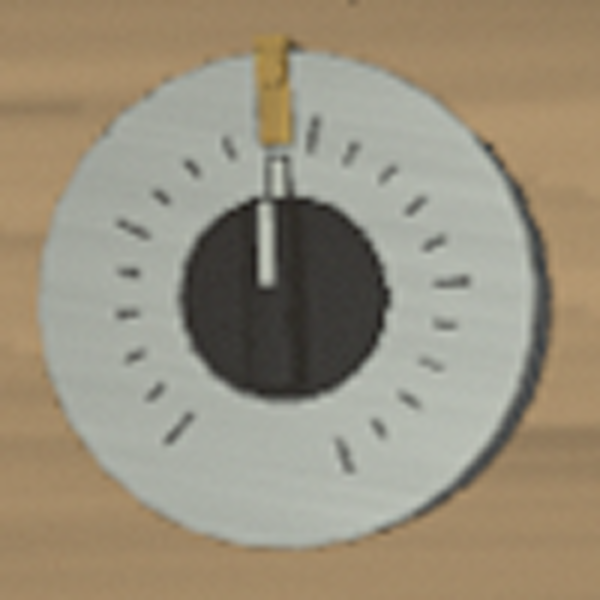

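View pics/d_scene.png

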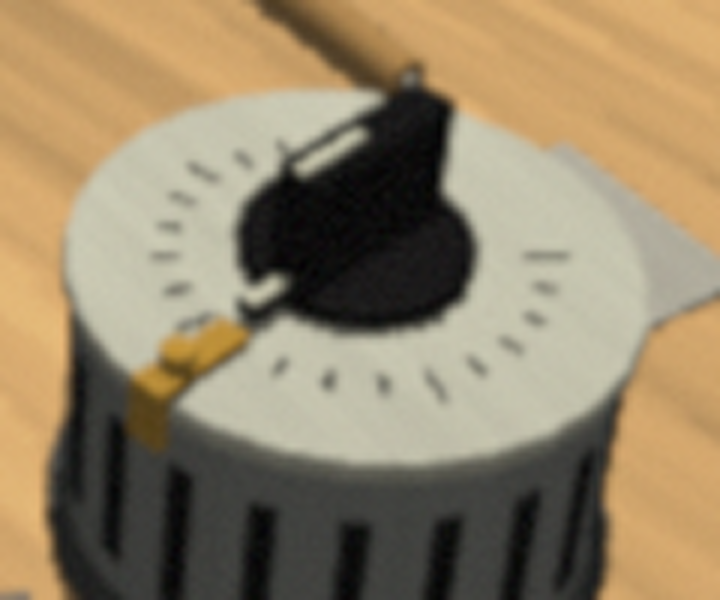

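The nose now sits right in front of the tab. In the d_top crop its tip is at about (278,156) and the tab's end at about (277,143). I'll measure the remaining error.

Run:
```python
from m import *
T=cv2.imread("pics/top1.png");S=cv2.imread("pics/scene1.png")
et,_=axis_from(T,S)
U=cv2.resize(T,None,fx=8,fy=8,interpolation=cv2.INTER_CUBIC)
def pos(mask,x0,x1,y0,y1):
    ys,xs=np.nonzero(mask[y0*8:y1*8,x0*8:x1*8]); return np.array([(xs.mean()+x0*8+.5)/8-.5,(ys.mean()+y0*8+.5)/8-.5]),len(xs)
h=cv2.cvtColor(U,cv2.COLOR_BGR2HSV); B=(h[...,1]>90)&(h[...,0]>8)&(h[...,0]<32); D=h[...,2]<100
# disc circle from dark boundary (z ~ +9mm): hull below nose
m=D[180*8:230*8,240*8:295*8].astype('u1'); c=max(cv2.findContours(m,0,1)[0],key=cv2.contourArea).reshape(-1,2); c=c[c[:,1]>25*8]
ec=(np.array(cv2.fitEllipse(cv2.convexHull(c))[0])+[240*8,180*8]+.5)/8-.5
ax=t.plane(et[0],.1)[:2]; ax2=t.plane(ec,.108)[:2]; print("axes",ax,ax2)
ang=lambda P,A:np.degrees(np.arctan2(P[1]-A[1],P[0]-A[0]))
P,_=pos(B,258,275,170,179); tabs=t.plane(P,.105)
print("tab",P,tabs,ang(tabs,ax),ang(tabs,ax2))
for y in range(181,188):
    g=h[y*8:y*8+8,262*8:272*8,2].mean(0).reshape(-1,4).mean(1); print(y,np.round(g).astype(int))
for y0,y1 in((189,194),(194,200)):
    W=h[...,2]>130; Q,n=pos(W,260,268,y0,y1); q=t.plane(Q,.145); print("bar line",Q,n,q,ang(q,ax),ang(q,ax2))
```

```text
axes [0.5091663  0.12260938] [0.50982878 0.12193681]
tab [265.40448695 173.9363981 ] [0.56859603 0.12452638 0.105     ] 1.8475237547135337 2.523095641978443
181 [175 179 183 167 140 120 118 126 141 130 101 100 128 157 172 181 179 176
 175 174]
182 [172 177 183 167 136 126 141 167 188 175 135 117 131 154 173 184 181 179
 178 178]
183 [173 177 183 163 128 118 138 168 192 182 141 121 132 152 172 183 179 177
 177 177]
184 [174 178 183 163 128 118 137 166 190 180 141 118 122 141 164 178 177 176
 175 175]
185 [176 180 184 164 129 119 138 168 191 182 145 114 105 120 150 174 178 180
 178 177]
186 [177 180 184 164 130 120 140 170 193 185 149 113  95 107 143 172 179 182
 180 177]
187 [147 146 150 137 113 105 119 140 158 153 127  94  72  79 111 138 146 149
 147 149]
bar line [263.80010776 191.06663075] 696 [0.53292466 0.12300589 0.145     ] 0.9561232272079387 2.6502452079184993
bar line [263.88724227 196.52512887] 873 [0.52270997 0.12300639 0.145     ] 1.6790405990726256 4.746615107792497
```

Run:
```python
from m import *
T=cv2.imread("pics/top1.png")
h=cv2.cvtColor(T,cv2.COLOR_BGR2HSV).astype(float)
A=[np.array([.5092,.1226]),np.array([.5098,.1219])]
def rep(n,p,z):
    P=t.plane(p,z); print(n,np.round(p,2),np.round(P,4),[round(float(np.degrees(np.arctan2(P[1]-a[1],P[0]-a[0]))),2) for a in A])
xs=np.arange(258,276)
for y in range(165,179):
    w=np.clip(h[y,258:276,1]-40,0,None); rep("tab",(np.sum(w*xs)/w.sum(),y),.105)
xs=np.arange(264,269)
for y in range(182,187):
    g=h[y,264:269,2]; w=np.clip(g-120,0,None); w[3:]=0; rep("nose",(np.sum(w*xs)/w.sum(),y),.1065)
```

```text
tab [264.84 165.  ] [0.5861 0.1254 0.105 ] [2.05, 2.59]
tab [264.85 166.  ] [0.5842 0.1254 0.105 ] [2.11, 2.67]
tab [264.84 167.  ] [0.5822 0.1254 0.105 ] [2.2, 2.77]
tab [264.97 168.  ] [0.5802 0.1252 0.105 ] [2.08, 2.67]
tab [265.1 169. ] [0.5783 0.125  0.105 ] [1.96, 2.56]
tab [265.3 170. ] [0.5763 0.1246 0.105 ] [1.71, 2.33]
tab [265.3 171. ] [0.5744 0.1246 0.105 ] [1.79, 2.43]
tab [265.3 172. ] [0.5724 0.1247 0.105 ] [1.87, 2.53]
tab [265.36 173.  ] [0.5704 0.1246 0.105 ] [1.86, 2.54]
tab [265.48 174.  ] [0.5685 0.1244 0.105 ] [1.72, 2.42]
tab [265.55 175.  ] [0.5665 0.1243 0.105 ] [1.67, 2.4]
tab [265.53 176.  ] [0.5646 0.1244 0.105 ] [1.81, 2.56]
tab [265.52 177.  ] [0.5626 0.1244 0.105 ] [1.93, 2.71]
tab [265.44 178.  ] [0.5606 0.1246 0.105 ] [2.21, 3.03]
nose [265.57 182.  ] [0.5527 0.1243 0.1065] [2.2, 3.17]
nose [265.7 183. ] [0.5507 0.124  0.1065] [1.98, 2.99]
nose [265.7 184. ] [0.5488 0.1241 0.1065] [2.14, 3.2]
nose [265.7 185. ] [0.5468 0.1241 0.1065] [2.31, 3.43]
nose [265.68 186.  ] [0.5449 0.1242 0.1065] [2.52, 3.7]
```

```bash
python3 -c "
from station import bot, viewer, hand_in
print(bot.get_obs()['t'],hand_in())"
```

```text
the job is handed in; nothing more can be done
8.9 None
```

I turned the big knob clockwise by about 77° and let go; its pointer nose now points at the brass tab, within about 0.5° as measured in the top camera view. The arm never went near the small knob, and I handed the job in at 8.9 s with the robot touching nothing.

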